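Show the brass-ended handle to the inspection camera

ROBOT

A 6-joint arm with a two-finger parallel gripper is mounted at the origin on the work surface. World frame = base frame: x ahead of the robot, y to its left, z up, the work surface at z = 0. Lengths are in m, angles in rad, forces in N, time in s.
With the tool pointing down it reaches from about 0.425 to 0.925 m from the base axis. Payload 12.5 kg.
Tool frame: the origin (TCP) lies between the finger pads; the fingertips stand 14 mm ahead of it and the grasp point (between the pads) lies 5 mm behind it; z points along the fingers, y is the line along which they close (so a half turn about z gives the same grasp; the last joint's range is limited). The gripper opens to 85 mm and grips with 20 to 120 N. Pads are 22 mm wide; open, the fingers measure 114 mm over their backs; the gripper's body (76 mm by 85 mm) begins 54 mm behind the grasp point. The pads swing forward as they close: fully open they stand 13 mm farther back than shut.
Start: joints at [-1.445, 0.491, 1.559, -0, 1.092, -0.106], TCP at [0.144, -0.608, 0.224] pointing down, gripper open.
Joint ranges: [-3.1, 3.1], [-0.84, 2.19], [0.05, 2.79], [-1.13, 4.28], [0.06, 2.93], [-2.69, 2.69]. Speed limits (rad/s): [2.22, 2.22, 2.79, 3.14, 3.14, 3.14].

INTERFACE

Orientations are given as a rotation vector (axis times angle).
In Python, from workcell import bot, eyes, close_job gives the robot as it stands.
- The arm moves only by the tool send_rows, never from a script. Its argument "increments" is a list of rows, each an object of numbers: "ax", "ay", "az": the turn, a rotation vector about the tool's x, y, z in rad; "dx", "dy", "dz": the shift along the tool's x, y, z in mm; "hand": the finger opening in mm, from 0 to 85.4. In form: [{"ax": .., "ay": .., "az": .., "dx": .., "dy": .., "dz": .., "hand": ..}, ...]. A call has 1 to 10 rows; each row shifts and turns the commanded pose from where the row before left it, along the tool's axes as they then stand; what a row does not reach is not made up. A row lasts 1/12 s, in which the tool goes at most 41.7 mm and 7.16 degrees, less where a joint would pass 70% of its speed; a pose out of reach is approached as far as the arm can. A call is refused whole if a number of a shift passes 41.7 or a number of a turn 0.125, either way. A call with a gripper value outside its range is refused whole. The fingers move at their own pace and stop on an object; the grip force is fixed at half the most. Time passes only in rows, so rows that do not move let the fingers close. It gives the time, the measured TCP pose, the force, the opening and the grip force at its end, in the units of the state.
- bot.get_state(): the state, without advancing time (a new reading comes with each control period).
- eyes.capture(name): name is "scene" or "top" or "wrist"; returns (picture, depth): 384x512x3 uint8, red, green, blue; 384x512 float32, m along the optical axis (not along the pixel's ray), 0 where there is no reading.
- eyes.calibration(name): a dict with "fx", "fy", "cx", "cy" (pixels), "view" (4x4, takes a point from world to camera coordinates). Camera axes: x right, y down, z forward; pixel columns grow to the right and rows downward; lengths in m; the calibration is good to about 2 mm. A picture is of the moment at which its call begins: read the wrist's pose just before it. calibration takes no time and is no camera call; for the wrist camera it gives the pose at the moment of the call.
- close_job(): hands the job in; it is judged then, once.
The state is a dict: "clock": time; "joint_pos": joint angles; "qd": joint speeds; "effort": joint torques, N m; "position": TCP position; "tcp_rot": TCP orientation; "force": force on the tool from outside, world axes, zero at the start; "ft_torque": the same for the moment, N m; "opening": finger opening in m; "grip_force": force on a finger pad.
Only numpy, scipy, OpenCV 4.12 (cv2) and the standard library are available. Lean on these libraries where they do the work, as an engineer would, in place of code of your own. Each camera call takes 0.05 s, during which the arm holds its last target. There are 200 camera calls.

TASK

Pick the dark wooden handle with the brass end out of the blue crate and hold it up in the air to the inspection camera: the brass end face 70 mm in front of the glass, centred on the lens, the handle pointing straight into the lens along its downward-sloping line of sight. Finish while still holding it there, still and clear of everything else; do not lift any other part out of the crate, do not touch the camera or its stand, and leave the tin, the bottle and the spool where they stand.

Things in the scene. Friction and masses are not known exactly. Their poses are not given: they have to be found in the camera images.
- handle: THE PART: dark wooden handle 90 mm long: grip 70 x 26 x 24 mm (long, wide, high), then a brass ferrule 21 mm in diameter, 20 mm long, at one end. 0.05 to 0.10 kg. Lies flat on the crate's floor in any of its six places, turned variously. Origin: on its long axis at half length, 12 mm above its underside. x: along it towards the brass end; y: across the 26 mm width; z: up as it lies.
- handle_tip (a point): centre of the brass end face, 45 mm from the handle's origin along its x axis; this point is to be at 70 mm from the lens glass.
- crate: blue open plastic crate, fixed, 290 (x) x 410 (y) x 70 mm high, walls and floor 5 mm thick. Origin: centre of its underside, on the table. Six parts lie in it in one layer, in two rows along y of three places, about 120 mm apart; which part lies where varies.
- camera_head: inspection camera, fixed: grey box 55 x 50 x 50 mm, black lens 40 mm and white ring light 68 mm in diameter. Origin: centre of the lens glass, 240 mm above the table. It looks along its own -x, sloping 20 degrees down; y is level. In this frame the brass end face belongs at (-0.070, 0, 0) and the handle's x points along +x (brass end higher, towards the camera).
- camera_stand: the camera's fixed stand: dark steel base plate 140 x 130 x 12 mm, from 40 mm ahead (-x) to 100 mm behind its origin; steel post 22 mm in diameter, 322 mm high, 65 mm behind it. Origin: on the table, 50 mm behind the lens glass. The camera looks to its -x side, towards the robot's left (+y), give or take 0.35 rad.
- plain_handle: another dark wooden handle of the same size and shape but with no brass (end all wood); stays in the crate. Origin and axes as the handle's.
- ring_a: light wooden ring, 60 mm outside, 28 mm hole, 10 mm high, in the crate; origin at centre of underside.
- ring_b: mid-brown wooden ring, same size as the other, in the crate; origin at centre of underside.
- bar: steel square bar 85 x 14 x 14 mm, in the crate; origin at centre of underside, x along it.
- bracket: small aluminium angle bracket, foot 60 x 20 x 4 mm, upright leg 34 mm high at its -x end, in the crate; origin at centre of underside.
- paint_tin: white and blue paint tin, 90 mm in diameter, 90 mm high, standing on the table; origin at centre of underside.
- glue_bottle: orange glue bottle, 48 mm in diameter, 130 mm high, standing on the table; origin at centre of underside.
- wood_spool: light wooden spool, 70 mm in diameter, 45 mm high, standing on the table; origin at centre of underside.

How it is judged:
By the outcome, as a careful person would: the job done as asked, in the order asked, and still so for the second after the job is handed in, while the arm keeps its last pose, push and grip.
It also fails if it takes over 38 s, if anything falls off the work surface, if the arm or the gripper's body presses on something with over 40 N, if the wrist force passes 120 N, or if a joint passes its speed limit or range.

## Working session

There is one attempt and no reset: what is moved stays moved. The work goes in short steps, Python scripts to look and compute and a tool call to move; the robot and the scene stay as the last step left them, time stands still between calls to the robot, and variables do not carry over. Pictures are saved under pics/ and viewed, at most 10 in all, crops included, and the job is handed in when it is done.

Besides the shell and the picture viewer there is one more tool, called after "Request:" as name(argument=value, ...) on one line, values as JSON. send_rows: Moves the arm, as the interface text tells. Its arguments: {"type":"object","properties":{"increments":{"type":"array","items":{"type":"object","properties":{"ax":{"type":"number"},"ay":{"type":"number"},"az":{"type":"number"},"dx":{"type":"number"},"dy":{"type":"number"},"dz":{"type":"number"},"hand":{"type":"number"}}}}},"required":["increments"]}

```bash
mkdir -p pics; ls; python3 - <<'E'
from workcell import bot, eyes
import cv2, numpy as np
s=bot.get_state(); print(s)
for n in("scene","top"):
    p,d=eyes.capture(n); np.savez(f"{n}.npz",p=p,d=d,**{k:v for k,v in eyes.calibration(n).items()})
    cv2.imwrite(f"pics/{n}.png",p[:,:,::-1]); print(n,eyes.calibration(n), (d>0).mean())
E
```

```text
pics
{'clock': 0.0, 'joint_pos': array([-1.44460574e+00,  4.91567264e-01,  1.55947399e+00, -1.60960475e-05,
        1.09170895e+00, -1.05617388e-01]), 'qd': array([ 0.00171062, -0.00011632, -0.0004291 ,  0.00026501,  0.0010698 ,
        0.00162226]), 'effort': array([ 4.02677651e-04, -6.18446445e+01, -2.61593091e+01, -1.87621986e-04,
        3.92015718e-03, -3.65936955e-05]), 'position': array([ 0.14356235, -0.60803302,  0.22301451]), 'tcp_rot': array([-3.11936368e+00, -3.63186159e-01,  4.11174896e-05]), 'force': array([ 0.10616863, -0.32167565,  0.02336977]), 'ft_torque': array([-0.012653  ,  0.00673068,  0.00258883]), 'grip_force': 0.0, 'opening': 0.08504058588007773}
scene {'fx': 432.6084018303414, 'fy': 432.6084018303414, 'cx': 252.5158240709676, 'cy': 187.34232824514555, 'view': array([[-0.5992711 ,  0.80048907, -0.0095604 ,  0.32268872],
       [ 0.65424546,  0.48283653, -0.58209257, -0.35985825],
       [-0.46134263, -0.35508611, -0.81306632,  1.79162092],
       [ 0.        ,  0.        ,  0.        ,  1.        ]])} 0.9957326253255209
top {'fx': 460.8104332035921, 'fy': 460.8104332035921, 'cx': 261.94898507911233, 'cy': 192.7232189930055, 'view': array([[ 1.58771957e-02, -9.99872722e-01,  1.56648336e-03,
         4.73109255e-02],
       [-9.92509231e-01, -1.59500321e-02, -1.21123996e-01,
         6.38356061e-01],
       [ 1.21133565e-01,  3.68360197e-04, -9.92636149e-01,
         1.31259024e+00],
       [ 0.00000000e+00,  0.00000000e+00,  0.00000000e+00,
         1.00000000e+00]])} 0.9957529703776041
```

View pics/top.png

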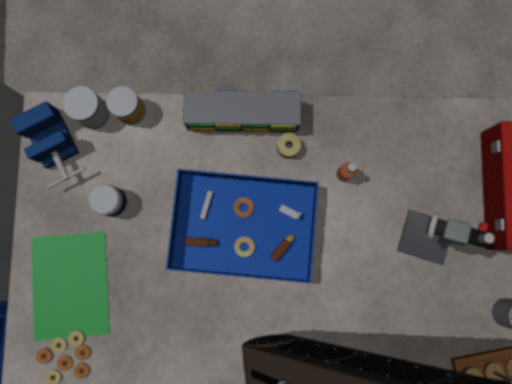

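View pics/scene.png

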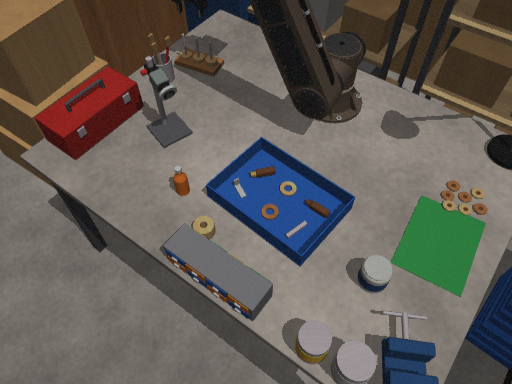

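The top view shows the crate with dark handles at about (202,241) and (283,247), and the camera and stand at about (450,232). In the scene view the handles are at (317,208) and (263,172), the latter with a brass-looking left end. I'll zoom in on both.

```bash
cat > h.py <<'E'
import numpy as np, cv2
def load(n):
    z=np.load(n+".npz"); return z
def pts(z):
    d=z["d"]; v,u=np.mgrid[:d.shape[0],:d.shape[1]]
    c=np.stack([(u-z["cx"])/z["fx"]*d,(v-z["cy"])/z["fy"]*d,d],-1)
    V=z["view"]; w=(c-V[:3,3])@V[:3,:3]; w[d==0]=np.nan; return w
def ray(z,u,v):
    V=z["view"]; o=-V[:3,:3].T@V[:3,3]; r=V[:3,:3].T@np.array([(u-z["cx"])/z["fx"],(v-z["cy"])/z["fy"],1]); return o,r
def onplane(z,u,v,h):
    o,r=ray(z,u,v); return o+r*(h-o[2])/r[2]
E
python3 - <<'E'
from h import *
t=load("top"); s=load("scene")
def crop(z,x0,y0,w,h,W,H): return cv2.resize(z["p"][y0:y0+h,x0:x0+w,::-1],(W,H),interpolation=cv2.INTER_NEAREST)
a=crop(t,180,222,60,40,390,260);b=crop(t,255,222,60,50,400,260)[:, :400]
c=crop(t,395,200,110,70,440,280);d=crop(s,130,50,80,100,350,280)
im=np.zeros((560,800,3),np.uint8); im[:260,:390]=a; im[:260,400:800]=b; im[270:550,:440]=c; im[270:550,450:800]=d
cv2.imwrite("pics/z.png",im)
for n,z in(("top",t),("scene",s)):
    w=pts(z); P=z["p"]
    if n=="top":
        # camera area pts heights
        sub=w[205:260,400:500]; print(np.round(sub[::5,::6,2]*1000).astype(int))
        hsv=cv2.cvtColor(P,cv2.COLOR_RGB2HSV)
        print(w[207,205],w[241,202],w[247,283],w[224,220])
E
```

```text
[[ -3  -2  -2   2   1  -4  -5  -4  -3  -4  -2   0  -1   2  17  47  89]
 [  3  -2  15  -3  -1  -3  -1   2   5  -2   2  -2   1   3  14  55  87]
 [ -1   4   9  16  11   0 269   4  -1   2  -3  -1   1   3  14  49  81]
 [ -3   8   6  14  10 258 264 258 283 283  -3  -3  -3   2  13  46  94]
 [ -4  13   9  12  12 276 266 268 279 280 283 289   0 278 288  45  94]
 [  0  17  11  12  14 272 262 271 283 285 285 295 293 293 285  40  81]
 [ -1  13  12  14  11 262   9 260 279 287 294 296 295 292 320 321  76]
 [ 11  16  12  10  16  10  33  77 257 283 285 293 295 290 320 321  74]
 [ 13  13  13  13  12   8  10   7  -5  -4   1   0  -3 283 293  43  74]
 [  9  13  13  13  11  11  12  10   1   1  -7  -1  -2  -1   5  -3  -3]
 [ -3   0   6  11   9  13  11   8   1  -1   3  -3   0   2  -5   4   0]]
[0.59458658 0.22559591 0.01908342] [0.49412906 0.23030457 0.02696546] [ 0.48047905 -0.00636122  0.02816403] [0.54588758 0.18138067 0.0015236 ]
```

View pics/z.png

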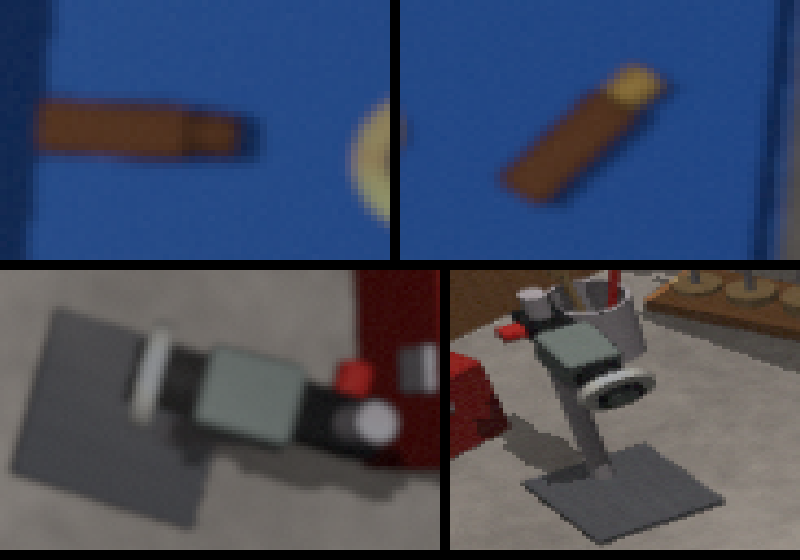

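The crops show that the handle on the right, top (283,247), has the brass end at about (290,238). The left one is all wood. The inspection camera faces left (+y) with its ring at about (433,227). Next I'll measure the handle and the camera.

```bash
python3 - <<'E'
from h import *
t=load("top"); s=load("scene")
def hm(z,box):
    x0,y0,x1,y1=box; P=z["p"].astype(int); m=((P[...,0]>P[...,2]+8)).astype(np.uint8); k=np.zeros_like(m); k[y0:y1,x0:x1]=m[y0:y1,x0:x1]; return k
for n,z,box in(("top",t,(262,225,302,268)),("scene",s,(245,160,280,183))):
    m=hm(z,box); v,u=np.nonzero(m)
    X=np.array([onplane(z,a,b,0.024)[:2] for a,b in zip(u,v)])
    r=cv2.minAreaRect((X*1000).astype(np.float32)); print(n,m.sum(),r)
    P=z["p"].astype(int); br=(m>0)&(P[...,1]>0.68*P[...,0]); vv,uu=np.nonzero(br)
    print(" brass",br.sum(),onplane(z,uu.mean(),vv.mean(),0.024),"cen",X.mean(0))
# plate
w=pts(t); P=t["p"].astype(int)
sub=np.zeros(w.shape[:2],bool); sub[200:268,390:475]=1
dark=sub&(P.max(2)<95)&(w[...,2]<0.03)
v,u=np.nonzero(dark); X=np.array([onplane(t,a,b,0.012)[:2] for a,b in zip(u,v)])
print("plate",dark.sum(),cv2.boxPoints(cv2.minAreaRect((X*1000).astype(np.float32))))
# ring white, post cap
for n,z,(x0,y0,x1,y1) in(("top",t,(420,205,448,250)),("scene",s,(158,75,182,105))):
    P=z["p"].astype(int); w=pts(z)
    m=np.zeros(P.shape[:2],bool); m[y0:y1,x0:x1]=1; m&=(P.min(2)>125)&(w[...,2]>.15)
    v,u=np.nonzero(m); W=w[m]; print(n,"ring",m.sum(),u.min(),u.max(),v.min(),v.max(),np.median(W,0),W.min(0),W.max(0))
    c,sv,vt=cv2.PCACompute2(W.astype(np.float32),None)[:3]; print(c,sv,vt.ravel())
w=pts(t); P=t["p"]; m=np.zeros(w.shape[:2],bool); m[205:260,470:500]=1; m&=abs(w[...,2]-.322)<.008
print("cap",m.sum(),np.nanmean(w[m],0))
b=np.zeros_like(m); b[205:260,440:475]=1; b&=(w[...,2]>.25)&(P.max(2)>100)
W=w[b]; A=np.c_[W[:,:2],np.ones(len(W))]; print("box plane",np.linalg.lstsq(A,W[:,2],rcond=None)[0],W.mean(0),b.sum())
E
```

```text
top 210 ((480.8894348144531, -4.814037322998047), (21.443557739257812, 85.43097686767578), 49.8945198059082)
 brass 61 [ 0.4996056  -0.02076059  0.024     ] cen [ 0.47999183 -0.00392752]
scene 170 ((483.59368896484375, 3.476806640625), (33.23230743408203, 89.04267120361328), 49.23646545410156)
 brass 55 [ 0.49659656 -0.00416806  0.024     ] cen [0.48247874 0.00470766]
plate 1793 [[ 414.48596 -555.41003]
 [ 544.49536 -589.8987 ]
 [ 601.37646 -375.47815]
 [ 471.36707 -340.9895 ]]
top ring 53 430 435 217 233 [ 0.53735812 -0.35274555  0.27448988] [ 0.51840764 -0.35966645  0.26772928] [ 0.55673251 -0.34667924  0.27968674]
[[ 0.537643   -0.35280082  0.2742595 ]] [[ 0.96612215 -0.2406314   0.09329873]
 [ 0.02854895  0.45892775  0.88801473]
 [ 0.2565016   0.8552671  -0.45025   ]] [1.2425112e-04 6.5404320e-06 4.1792191e-06]
scene ring 36 160 173 85 93 [ 0.54675056 -0.35163188  0.27054299] [ 0.51758745 -0.36398121  0.25947865] [ 0.56898705 -0.34115682  0.27980182]
[[ 0.5437825 -0.3522098  0.2700961]] [[ 0.9466037  -0.30123892 -0.11487594]
 [ 0.26514974  0.524717    0.8089299 ]
 [ 0.18340383  0.7961954  -0.5765724 ]] [2.1922305e-04 2.1526710e-05 5.2721275e-06]
cap 89 [ 0.50828046 -0.46078855  0.32095833]
box plane [-0.10342628 -0.34465287  0.2007414 ] [ 0.52429333 -0.40614818  0.28649583] 356
```

```bash
cat >> h.py <<'E'
from scipy.spatial.transform import Rotation as R
def rows(p0,R0,p1,R1,n):
    """straight line, rounded rows; p in m"""
    rv=(R0.inv()*R1).as_rotvec(); p=np.array(p0,float); Rc=R0; Rs=[]
    for i in range(1,n+1):
        tp=p0+(p1-p0)*i/n; tR=R0*R.from_rotvec(rv*i/n)
        d=np.round(Rc.inv().apply(tp-p)*1000,1); a=np.round((Rc.inv()*tR).as_rotvec(),4)
        p=p+Rc.apply(d/1000); Rc=Rc*R.from_rotvec(a)
        print("{"+",".join(f'"{k}":{x:g}' for k,x in zip(("dx","dy","dz","ax","ay","az"),[*d,*a]) if x)+"},")
def down(psi): # tool down with x axis heading psi
    return R.from_euler("z",psi)*R.from_euler("x",np.pi)
E
python3 - <<'E'
from h import *
from workcell import bot
s=bot.get_state()
rows(s["position"],R.from_rotvec(s["tcp_rot"]),np.array([.47,.005,.2]),down(2.44),20)
E
```

```text
{"dx":22.9,"dy":-26.1,"dz":1.2,"ay":-0.0001,"az":-0.1104},
{"dx":25.7,"dy":-23.4,"dz":1.2,"az":-0.1104},
{"dx":28.1,"dy":-20.4,"dz":1.1,"ax":-0.0001,"ay":-0.0001,"az":-0.1104},
{"dx":30.1,"dy":-17.2,"dz":1.2,"az":-0.1105},
{"dx":31.9,"dy":-13.8,"dz":1.2,"ay":-0.0001,"az":-0.1104},
{"dx":33.2,"dy":-10.2,"dz":1.2,"az":-0.1104},
{"dx":34.1,"dy":-6.5,"dz":1.1,"ay":-0.0001,"az":-0.1104},
{"dx":34.7,"dy":-2.6,"dz":1.2,"ax":-0.0001,"ay":-0.0001,"az":-0.1104},
{"dx":34.7,"dy":1.1,"dz":1.2,"az":-0.1104},
{"dx":34.3,"dy":5,"dz":1.1,"ay":-0.0001,"az":-0.1104},
{"dx":33.6,"dy":8.8,"dz":1.2,"az":-0.1105},
{"dx":32.5,"dy":12.4,"dz":1.2,"ax":-0.0001,"ay":-0.0001,"az":-0.1104},
{"dx":30.9,"dy":15.8,"dz":1.1,"ay":-0.0001,"az":-0.1104},
{"dx":28.9,"dy":19.2,"dz":1.2,"az":-0.1104},
{"dx":26.7,"dy":22.3,"dz":1.1,"ay":-0.0001,"az":-0.1104},
{"dx":24,"dy":25.1,"dz":1.2,"az":-0.1104},
{"dx":21.1,"dy":27.5,"dz":1.1,"ax":-0.0001,"ay":-0.0001,"az":-0.1104},
{"dx":18,"dy":29.8,"dz":1.2,"az":-0.1105},
{"dx":14.6,"dy":31.5,"dz":1.1,"ay":-0.0001,"az":-0.1104},
{"dx":11,"dy":32.9,"dz":1.2,"ay":-0.0001,"az":-0.1104},
```

Request:
send_rows(increments=[{"dx":23,"dy":-26,"dz":1,"az":-0.11,"hand":60},{"dx":26,"dy":-23,"dz":1,"az":-0.11,"hand":60},{"dx":28,"dy":-20,"dz":1,"az":-0.11,"hand":60},{"dx":30,"dy":-17,"dz":1,"az":-0.11,"hand":60},{"dx":32,"dy":-14,"dz":1,"az":-0.11,"hand":60},{"dx":33,"dy":-10,"dz":1,"az":-0.11,"hand":60},{"dx":34,"dy":-6.5,"dz":1,"az":-0.11,"hand":60},{"dx":35,"dy":-2.5,"dz":1,"az":-0.11,"hand":60},{"dx":35,"dy":1,"dz":1,"az":-0.11,"hand":60},{"dx":34,"dy":5,"dz":1,"az":-0.11,"hand":60}])

```text
$.increments[0]: bad value
```

Request:
send_rows(increments=[{"dx":34,"dy":9,"dz":1,"az":-0.11,"hand":60},{"dx":32.5,"dy":12.5,"dz":1,"az":-0.11,"hand":60},{"dx":31,"dy":16,"dz":1,"az":-0.11,"hand":60},{"dx":29,"dy":19,"dz":1,"az":-0.11,"hand":60},{"dx":27,"dy":22,"dz":1,"az":-0.11,"hand":60},{"dx":24,"dy":25,"dz":1,"az":-0.11,"hand":60},{"dx":21,"dy":27.5,"dz":1,"az":-0.11,"hand":60},{"dx":18,"dy":30,"dz":1,"az":-0.11,"hand":60},{"dx":14.5,"dy":31.5,"dz":1,"az":-0.11,"hand":60},{"dx":11,"dy":33,"dz":1,"az":-0.11,"hand":60}])

```text
$.increments[0]: bad value
```

```bash
python3 - <<'E'
from h import *
from workcell import bot,eyes
s=bot.get_state(); print(s["clock"],s["position"],R.from_rotvec(s["tcp_rot"]).as_matrix()[:,0],s["joint_pos"],s["opening"])
c=eyes.calibration("wrist"); p,d=eyes.capture("wrist")
np.savez("w1.npz",p=p,d=d,**c); cv2.imwrite("pics/w1.png",p[:,:,::-1])
z=load("w1"); o,r=ray(z,256,192); print(o,r)
E
```

```text
0.1 [ 0.14354823 -0.60808025  0.22307959] [9.73272411e-01 2.29653658e-01 1.03694320e-04] [-1.44464364e+00  4.91503441e-01  1.55940013e+00 -6.41750122e-07
  1.09167852e+00 -1.05568887e-01] 0.08546979208698992
[ 0.21162827 -0.59051749  0.3714975 ] [-0.26216386 -0.05854024 -0.96327863]
```

View pics/w1.png

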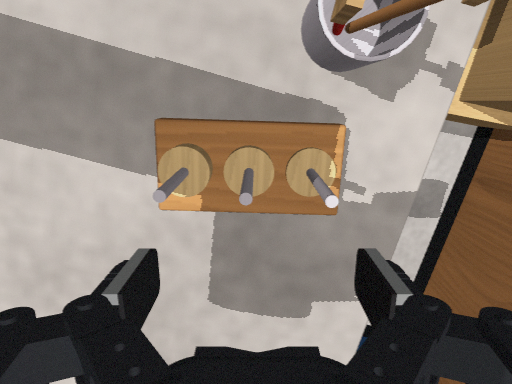

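Both move calls were refused, probably because each row needs every field. The arm hasn't moved: the wrist picture still shows the peg board near the start pose. I'll send them again with all seven fields.

Request:
send_rows(increments=[{"ax":0,"ay":0,"az":-0.11,"dx":23,"dy":-26,"dz":1,"hand":60},{"ax":0,"ay":0,"az":-0.11,"dx":26,"dy":-23,"dz":1,"hand":60},{"ax":0,"ay":0,"az":-0.11,"dx":28,"dy":-20,"dz":1,"hand":60},{"ax":0,"ay":0,"az":-0.11,"dx":30,"dy":-17,"dz":1,"hand":60},{"ax":0,"ay":0,"az":-0.11,"dx":32,"dy":-14,"dz":1,"hand":60},{"ax":0,"ay":0,"az":-0.11,"dx":33,"dy":-10,"dz":1,"hand":60},{"ax":0,"ay":0,"az":-0.11,"dx":34,"dy":-6.5,"dz":1,"hand":60},{"ax":0,"ay":0,"az":-0.11,"dx":35,"dy":-2.5,"dz":1,"hand":60},{"ax":0,"ay":0,"az":-0.11,"dx":35,"dy":1,"dz":1,"hand":60},{"ax":0,"ay":0,"az":-0.11,"dx":34,"dy":5,"dz":1,"hand":60}])

```text
clock: 0.98
position: [0.3084, -0.3013, 0.2136]
tcp_rot: [2.465, 1.947, -0.0]
force: [0.7, -0.4, -0.5]
opening: 0.06
grip_force: 0.0
```

Request:
send_rows(increments=[{"ax":0,"ay":0,"az":-0.11,"dx":34,"dy":9,"dz":1,"hand":60},{"ax":0,"ay":0,"az":-0.11,"dx":32.5,"dy":12.5,"dz":1,"hand":60},{"ax":0,"ay":0,"az":-0.11,"dx":31,"dy":16,"dz":1,"hand":60},{"ax":0,"ay":0,"az":-0.11,"dx":29,"dy":19,"dz":1,"hand":60},{"ax":0,"ay":0,"az":-0.11,"dx":27,"dy":22,"dz":1,"hand":60},{"ax":0,"ay":0,"az":-0.11,"dx":24,"dy":25,"dz":1,"hand":60},{"ax":0,"ay":0,"az":-0.11,"dx":21,"dy":27.5,"dz":1,"hand":60},{"ax":0,"ay":0,"az":-0.11,"dx":18,"dy":30,"dz":1,"hand":60},{"ax":0,"ay":0,"az":-0.11,"dx":14.5,"dy":31.5,"dz":1,"hand":60},{"ax":0,"ay":0,"az":-0.11,"dx":11,"dy":33,"dz":1,"hand":60}])

```text
clock: 1.82
position: [0.4739, 0.0051, 0.2035]
tcp_rot: [1.083, 2.949, -0.0]
force: [0.3, -0.2, 0.4]
opening: 0.0601
grip_force: 0.0
```

```bash
python3 - <<'E'
from h import *
from workcell import bot,eyes
s=bot.get_state(); print(s["clock"],s["position"],R.from_rotvec(s["tcp_rot"]).as_matrix()[:,0],s["joint_pos"],s["opening"])
c=eyes.calibration("wrist"); p,d=eyes.capture("wrist")
np.savez("w1.npz",p=p,d=d,**c); cv2.imwrite("pics/w1b.png",p[:,:,::-1])
z=load("w1"); P=p.astype(int)
# predicted pixel of handle
V=c["view"]; q=V[:3,:3]@np.array([.481,-.005,.02])+V[:3,3]; print("pred px",q[0]/q[2]*c["fx"]+c["cx"],q[1]/q[2]*c["fy"]+c["cy"])
E
```

```text
1.8167 [0.47388101 0.00513318 0.20353236] [-7.62125725e-01  6.47429047e-01 -8.85842030e-05] [-1.28613058e-01  3.03173862e-01  1.94202599e+00 -1.45225627e-04
  8.96360815e-01 -9.95112507e-01] 0.060145444333171025
pred px 252.72184381181546 183.13748827818864
```

View pics/w1b.png

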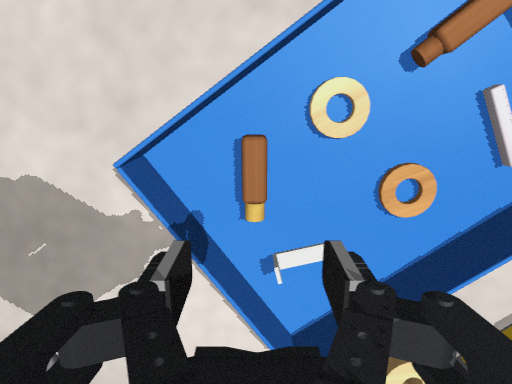

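The wrist view shows the brass-ended handle at about (254,178), nearly vertical, with the brass end at (255,212). It is clear of the walls and of the other parts. I'll work out its pose and plan the descent.

```bash
python3 - <<'E'
from h import *
from workcell import bot
z=load("w1"); P=z["p"].astype(int); m=np.zeros(P.shape[:2],bool); m[125:230,232:278]=1; m&=P[...,0]>P[...,2]+15
v,u=np.nonzero(m)
X=np.array([onplane(z,a,b,0.022)[:2] for a,b in zip(u,v)]); r=cv2.minAreaRect((X*1000).astype(np.float32)); print(m.sum(),r)
br=m&(P[...,1]>0.62*P[...,0]); vb,ub=np.nonzero(br); b=onplane(z,ub.mean(),vb.mean(),.022)
ww=m&~br; vg,ug=np.nonzero(ww); g=onplane(z,ug.mean(),vg.mean(),.025); print("brass",br.sum(),b,"grip",g, "dist",np.hypot(*(b-g)[:2]))
h=np.arctan2(*(b-g)[1::-1]); ax=np.array([np.cos(h),np.sin(h)]); 
L=(X-g[:2])@ax; print("heading",h,"extent",L.min(),L.max(), "lat",np.ptp((X-g[:2])@[-ax[1],ax[0]]))
w=pts(z); print("top z grip",np.nanmedian(w[ww][:,2]),"brass",np.nanmedian(w[br][:,2]))
# dense line fit of mask
c=cv2.fitLine(X.astype(np.float32),cv2.DIST_L2,0,.01,.01).ravel(); print(c)
s=bot.get_state()
t=np.r_[g[:2]+0.006*ax,.021]
print("tgt",t); R0=R.from_rotvec(s["tcp_rot"]); print("delta tool mm",R0.inv().apply(t-s["position"])*1000,"turn",(R0.inv()*down(h+np.pi)).as_rotvec())
E
```

```text
1991 ((478.6553039550781, -1.1724777221679688), (24.495561599731445, 90.49104309082031), 50.04847717285156)
brass 1979 [0.4758012  0.00137666 0.022     ] grip [0.45706569 0.02289152 0.025     ] dist 0.028529081574260966
heading -0.8543403670019312 extent -0.013687199366229825 0.07769273490203787 lat 0.0332195778228407
top z grip 0.023436795037561946 brass 0.026514908449778326
[ 0.7615643  -0.64808935  0.47608525  0.00116944]
tgt [0.46100599 0.01836669 0.021     ]
delta tool mm [ 17.87365711  -2.5229742  182.43886952] turn [0.0015941  0.00033718 0.15979635]
```

The brass colour cut was too loose, but the outline fit is good: centre (478.7,-1.2) mm, heading -0.705, and the tool is already aligned. I'll descend with small corrections.

Request:
send_rows(increments=[{"ax":0,"ay":0,"az":0,"dx":-2.8,"dy":-1.7,"dz":30,"hand":60},{"ax":0,"ay":0,"az":0,"dx":0,"dy":0,"dz":36,"hand":60},{"ax":0,"ay":0,"az":0,"dx":0,"dy":0,"dz":36,"hand":60},{"ax":0,"ay":0,"az":0,"dx":0,"dy":0,"dz":36,"hand":60},{"ax":0,"ay":0,"az":0,"dx":0,"dy":0,"dz":30,"hand":60},{"ax":0,"ay":0,"az":0,"dx":0,"dy":0,"dz":10,"hand":60},{"ax":0,"ay":0,"az":0,"dx":0,"dy":0,"dz":4.5,"hand":60},{"ax":0,"ay":0,"az":0,"dx":0,"dy":0,"dz":0,"hand":40}])

```text
clock: 2.53
position: [0.4745, 0.0002, 0.021]
tcp_rot: [-1.092, -2.945, 0.0]
force: [-0.3, 0.3, 0.3]
opening: 0.0491
grip_force: 0.0
```

Request:
send_rows(increments=[{"ax":0,"ay":0,"az":0,"dx":0,"dy":0,"dz":0,"hand":10},{"ax":0,"ay":0,"az":0,"dx":0,"dy":0,"dz":0,"hand":10},{"ax":0,"ay":0,"az":0,"dx":0,"dy":0,"dz":0,"hand":10},{"ax":0,"ay":0,"az":0,"dx":0,"dy":0,"dz":0,"hand":10},{"ax":0,"ay":0,"az":0,"dx":0,"dy":0,"dz":0,"hand":10},{"ax":0,"ay":0,"az":0,"dx":0,"dy":0,"dz":0,"hand":10}])

```text
clock: 3.03
position: [0.4747, 0.0002, 0.0216]
tcp_rot: [1.091, 2.945, 0.0]
force: [-0.5, -0.9, 8.1]
opening: 0.0099
grip_force: 3.9
```

Opening 10 mm with 3.9 N is not a grip on 26 mm, so I'll look.

```bash
python3 - <<'E'
from h import *
from workcell import bot,eyes
s=bot.get_state(); print(s["position"],s["opening"],s["force"])
im=np.zeros((384,800,3),np.uint8)
c=eyes.calibration("wrist"); p,d=eyes.capture("wrist"); im[:,:400]=p[:,56:456,::-1]; np.savez("w2.npz",p=p,d=d,**c)
p,d=eyes.capture("scene"); im[:,400:]=cv2.resize(p[130:226,215:315,::-1],(400,384),interpolation=cv2.INTER_NEAREST)
cv2.imwrite("pics/m.png",im)
E
```

```text
[4.74669123e-01 1.85437497e-04 2.16349874e-02] 0.009868708495500337 [-0.51408611 -0.94860824  8.14675656]
```

View pics/m.png

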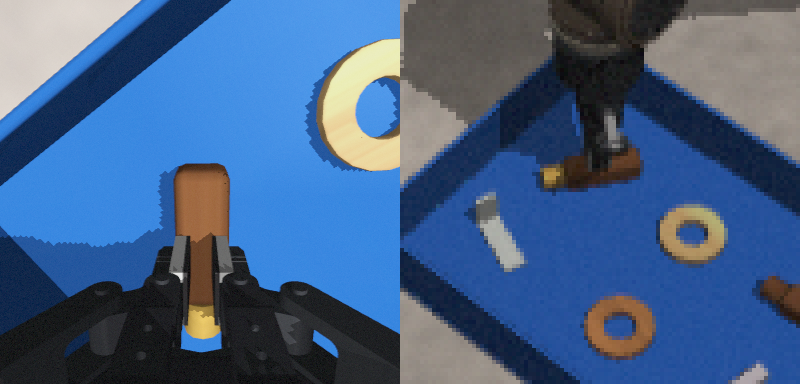

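```bash
python3 - <<'E'
from h import *
z=load("w2"); w=pts(z)
for u,v in[(257,180),(257,200),(257,220),(257,260),(257,290),(257,310),(257,325),(257,342),(234,250),(280,250),(240,240),(274,240),(244,240),(271,240),(150,220),(340,200),(440,110)]:
    print(u,v,np.round(w[v,u]*1000,1),z["p"][v,u])
E
```

```text
257 180 [447.6  25.1  26.7] [157 105  64]
257 200 [454.5  19.1  27.1] [161 110  68]
257 220 [461.7  12.9  27.6] [161 108  67]
257 260 [477.3  -0.5  26.9] [104  68  43]
257 290 [489.6 -11.1  27. ] [106  67  43]
257 310 [498.8 -19.   25.8] [170 139  70]
257 325 [506.3 -25.5  24.5] [229 193 100]
257 342 [527.9 -44.    3.2] [ 60 139 225]
234 250 [459.9   2.   46.9] [108 108 107]
280 250 [472.5  16.   46.1] [106 106 106]
240 240 [461.6   3.   35.6] [107 107 107]
274 240 [471.6  14.3  35.1] [106 105 104]
244 240 [462.6   4.6  36.2] [26 27 30]
271 240 [470.1  13.7  36.8] [25 26 28]
150 220 [431.2 -36.6   3.1] [ 57 135 225]
340 200 [488.3  47.5   4.2] [ 56 136 225]
440 110 [483.6 112.1   3.3] [ 76 148 232]
```

```bash
python3 - <<'E'
from h import *
R1=down(2.4367)
for n,p,boxes in(("w1",[.47388,.00513,.20353],[(100,235,200,384),(320,235,440,384)]),("w2",[.47467,.00019,.02163],[(220,225,256,300),(258,225,300,300)])):
    z=load(n); w=pts(z)
    for x0,y0,x1,y1 in boxes:
        t=R1.inv().apply((w[y0:y1,x0:x1].reshape(-1,3)-p))*1000; P=z["p"][y0:y1,x0:x1].reshape(-1,3).astype(int)
        g=(np.ptp(P,axis=1)<12)&(abs(t[:,1])<70)&(t[:,2]<(60 if n=="w1" else -5))
        t=t[g]; i=np.argsort(-t[:,2])[:6]; print(n,len(t),np.round(t[i],1))
E
```

```text
w1 9430 [[ -1.1 -29.4  -9.9]
 [  0.6 -29.2 -10.1]
 [  0.4 -29.1 -10.8]
 [ -0.  -29.1 -10.9]
 [ -2.7 -29.1 -11.6]
 [  6.3 -29.1 -11.7]]
w1 11307 [[  7.4  31.1 -10.9]
 [  7.1  31.  -11.1]
 [  8.2  30.9 -11.3]
 [  6.8  31.  -11.6]
 [  8.8  30.8 -11.7]
 [  1.4  30.8 -11.8]]
w2 1516 [[ 11.7  -8.3  -9.3]
 [ 11.8  -8.7  -9.6]
 [ 11.8  -5.6  -9.6]
 [ 11.9  -6.5  -9.8]
 [ 12.2  -5.1 -10.4]
 [ 12.3  -9.6 -10.6]]
w2 1788 [[ 11.7   9.4  -9.4]
 [ 11.7   7.1  -9.5]
 [ 11.8   8.5  -9.7]
 [ 11.8  11.2  -9.7]
 [ 11.4  12.1 -10. ]
 [ 11.9  12.1 -10. ]]
```

The tips were measured about 10 mm behind the reported TCP at 60 mm open, roughly 17 mm farther back than stated, so they closed on top of the handle. I'll raise, open, and go down lower in small steps while watching the force.

Request:
send_rows(increments=[{"ax":0,"ay":0,"az":0,"dx":0,"dy":0,"dz":-18,"hand":12},{"ax":0,"ay":0,"az":0,"dx":0,"dy":0,"dz":0,"hand":50},{"ax":0,"ay":0,"az":0,"dx":0,"dy":0,"dz":0,"hand":50},{"ax":0,"ay":0,"az":0,"dx":0,"dy":0,"dz":0,"hand":50},{"ax":0,"ay":0,"az":0,"dx":0,"dy":0,"dz":0,"hand":50},{"ax":0,"ay":0,"az":0,"dx":0,"dy":0,"dz":15,"hand":50},{"ax":0,"ay":0,"az":0,"dx":0,"dy":0,"dz":8,"hand":50},{"ax":0,"ay":0,"az":0,"dx":0,"dy":0,"dz":6,"hand":50},{"ax":0,"ay":0,"az":0,"dx":0,"dy":0,"dz":3,"hand":50}])

```text
clock: 3.88
position: [0.474, 0.0002, 0.006]
tcp_rot: [-1.091, -2.944, 0.001]
force: [0.1, 0.0, -0.2]
opening: 0.05
grip_force: 0.0
```

Request:
send_rows(increments=[{"ax":0,"ay":0,"az":0,"dx":0,"dy":0,"dz":0,"hand":36},{"ax":0,"ay":0,"az":0,"dx":0,"dy":0,"dz":0,"hand":36},{"ax":0,"ay":0,"az":0,"dx":0,"dy":0,"dz":2,"hand":36},{"ax":0,"ay":0,"az":0,"dx":0,"dy":0,"dz":1,"hand":36}])

```text
clock: 4.22
position: [0.4746, 0.0002, 0.0042]
tcp_rot: [1.092, 2.945, 0.0]
force: [0.4, 0.1, 0.0]
opening: 0.0362
grip_force: 0.0
```

```bash
python3 - <<'E'
from h import *
from workcell import bot,eyes
s=bot.get_state(); print(s["position"],s["opening"],s["force"])
c=eyes.calibration("wrist"); p,d=eyes.capture("wrist"); np.savez("w3.npz",p=p,d=d,**c)
z=load("w3"); w=pts(z); Rt=R.from_rotvec(s["tcp_rot"]); P=p.astype(int)
t=Rt.inv().apply(w.reshape(-1,3)-s["position"]).reshape(w.shape)*1000
g=(np.ptp(P,axis=2)<12)&(abs(t[...,1])<60)&(w[...,2]>.007)&(abs(t[...,0])<14)
q=w[g]; tt=t[g]
for sd in(-1,1):
    k=tt[:,1]*sd>0; i=np.argsort(q[k][:,2])[:5]; print(np.c_[tt[k][i],q[k][i][:,2]*1000].round(1))
m=(P[...,0]>P[...,2]+15)&(abs(t[...,1])<25)&(w[...,2]>.015)
print("wood tool x",np.percentile(t[m][:,0],[.5,99.5]),"y",np.percentile(t[m][:,1],[1,99]))
E
```

```text
[4.74572786e-01 1.83045935e-04 4.23550505e-03] 0.036244784113788134 [0.39858395 0.07239085 0.03337942]
[[ -1.  -17.1  -8.1  12.4]
 [ -4.  -17.2  -8.2  12.5]
 [  8.3 -17.2  -8.4  12.6]
 [ 10.3 -17.1  -8.5  12.7]
 [  9.4 -17.1  -8.5  12.8]]
[[  2.7  19.1 -10.3  14.6]
 [ 11.7  25.  -10.6  14.8]
 [ 11.9  22.3 -11.   15.2]
 [ 11.9  20.  -11.   15.2]
 [  4.   18.9 -11.   15.3]]
wood tool x [-41.51166324  40.96382999] y [-10.49882466  13.89780038]
```

Request:
send_rows(increments=[{"ax":0,"ay":0,"az":0,"dx":3,"dy":0.5,"dz":2,"hand":36},{"ax":0,"ay":0,"az":0,"dx":2,"dy":0,"dz":1,"hand":30},{"ax":0,"ay":0,"az":0,"dx":0,"dy":0,"dz":0,"hand":10},{"ax":0,"ay":0,"az":0,"dx":0,"dy":0,"dz":0,"hand":10},{"ax":0,"ay":0,"az":0,"dx":0,"dy":0,"dz":0,"hand":10},{"ax":0,"ay":0,"az":0,"dx":0,"dy":0,"dz":0,"hand":10}])

```text
clock: 4.77
position: [0.4708, 0.004, 0.0011]
tcp_rot: [-1.092, -2.946, 0.0]
force: [-1.5, 0.8, 1.9]
opening: 0.0247
grip_force: 59.1
```

Gripped at 59 N. I'll lift straight up.

Request:
send_rows(increments=[{"ax":0,"ay":0,"az":0,"dx":0,"dy":0,"dz":-10,"hand":10},{"ax":0,"ay":0,"az":0,"dx":0,"dy":0,"dz":-25,"hand":10},{"ax":0,"ay":0,"az":0,"dx":0,"dy":0,"dz":-35,"hand":10},{"ax":0,"ay":0,"az":0,"dx":0,"dy":0,"dz":-35,"hand":10},{"ax":0,"ay":0,"az":0,"dx":0,"dy":0,"dz":-35,"hand":10},{"ax":0,"ay":0,"az":0,"dx":0,"dy":0,"dz":-30,"hand":10},{"ax":0,"ay":0,"az":0,"dx":0,"dy":0,"dz":-15,"hand":10},{"ax":0,"ay":0,"az":0,"dx":0,"dy":0,"dz":0,"hand":10},{"ax":0,"ay":0,"az":0,"dx":0,"dy":0,"dz":0,"hand":10}])

```text
clock: 5.52
position: [0.4709, 0.0038, 0.1869]
tcp_rot: [1.091, 2.944, 0.001]
force: [0.1, -0.1, -1.3]
opening: 0.0248
grip_force: 59.0
```

```bash
cat >> h.py <<'E'
def tipmeas(name="w"):
    """held handle in tool frame (mm) from wrist view"""
    from workcell import bot,eyes
    s=bot.get_state(); c=eyes.calibration("wrist"); p,d=eyes.capture("wrist"); np.savez(name+".npz",p=p,d=d,**c)
    z=load(name); w=pts(z); Rt=R.from_rotvec(s["tcp_rot"]); P=p.astype(int)
    t=Rt.inv().apply(w.reshape(-1,3)-s["position"]).reshape(w.shape)*1000
    m=(P[...,0]>P[...,2]+15)&(abs(t[...,1])<25)&(abs(t[...,0])<70)&(t[...,2]<25)&(t[...,2]>-40)
    return s,p,t,m
E
python3 - <<'E'
from h import *
s,p,t,m=tipmeas("w4"); print(s["clock"],s["position"],s["opening"],s["grip_force"],s["force"])
cv2.imwrite("pics/w4.png",p[:,:,::-1])
P=p.astype(int); T=t[m]
for lo in range(-60,60,8):
    k=(T[:,0]>lo)&(T[:,0]<=lo+8)
    if k.sum()>5: print(lo,k.sum(),"y",np.percentile(T[k][:,1],[2,50,98]).round(1),"z",np.percentile(T[k][:,2],[5,50,95]).round(1),P[m][k].mean(0).round())
print(np.percentile(T[:,0],[0,.5,1,99,99.5,100]))
E
```

```text
5.5167 [0.47090498 0.00383121 0.18690529] 0.02475134948873184 59.02388334274292 [ 0.0963635  -0.05953926 -1.25051812]
-44 226 y [-8.9  1.1 11.2] z [-24.6 -22.5 -16.5] [198. 166.  86.]
-36 507 y [-10.4   1.1  12.6] z [-26.5 -25.2 -22.5] [133.  93.  56.]
-28 889 y [-11.3   0.7  13.2] z [-26.7 -25.8 -23. ] [106.  69.  44.]
-20 901 y [-11.    1.1  13. ] z [-26.8 -25.8 -23.5] [101.  65.  41.]
-12 956 y [-10.9   1.1  12.8] z [-26.9 -25.8 -23.7] [101.  65.  41.]
-4 987 y [-10.7   1.1  13. ] z [-26.8 -25.8 -23.9] [102.  65.  41.]
4 1067 y [-10.9   0.8  12.8] z [-26.8 -25.8 -23.7] [134.  88.  55.]
12 1125 y [-11.1   1.2  13.5] z [-26.7 -25.8 -23.2] [153. 101.  64.]
20 1162 y [-10.9   1.   12.9] z [-26.9 -25.7 -23.9] [155. 102.  64.]
28 1621 y [-10.3   1.2  12.3] z [-26.4 -24.1 -11. ] [121.  79.  50.]
[-43.79147398 -38.89485548 -37.94337732  35.14543059  35.23093027
  35.5189874 ]
```

View pics/w4.png

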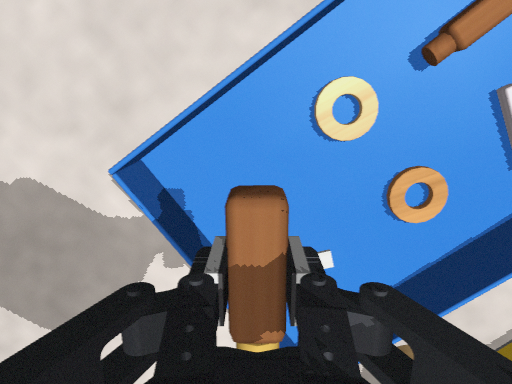

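The handle is held flat and square in the wrist view, with its rear end at (258,187) and the brass at the hidden end (258,345). Next I'll plan a standoff pose 130 mm from the glass.

```bash
cat >> h.py <<'E'
def goal(dist,lens=(.538,-.349,.240),yaw=(.259,.966),off=(-54.5,.5,-15.5)):
    L=np.r_[np.array(yaw)/np.hypot(*yaw),0]; a=np.deg2rad(20)
    look=np.cos(a)*L-np.array([0,0,np.sin(a)]); H=-look
    zt=-np.sin(a)*L-np.array([0,0,np.cos(a)]); xt=-H; Rg=R.from_matrix(np.c_[xt,np.cross(zt,xt),zt])
    tip=np.array(lens)+dist*look
    return tip-Rg.apply(np.array(off)/1000),Rg
E
python3 - <<'E'
from h import *
from workcell import bot
s=bot.get_state(); p,Rg=goal(.13); print(p,Rg.as_matrix().round(2).tolist(), goal(.07)[0])
rows(s["position"],R.from_rotvec(s["tcp_rot"]),p,Rg,12)
E
```

```text
[ 0.58104254 -0.18653222  0.16233205] [[0.24, 0.97, -0.09], [0.91, -0.26, -0.33], [-0.34, -0.0, -0.94]] [ 0.56644145 -0.24099035  0.18285326]
{"dx":-17.3,"dy":-6,"dz":2,"ax":0.0163,"ay":-0.026,"az":0.0926},
{"dx":-17.8,"dy":-4.4,"dz":2.5,"ax":0.0163,"ay":-0.0259,"az":0.0926},
{"dx":-18,"dy":-2.7,"dz":3,"ax":0.0163,"ay":-0.026,"az":0.0925},
{"dx":-18.1,"dy":-0.9,"dz":3.5,"ax":0.0163,"ay":-0.0259,"az":0.0926},
{"dx":-18,"dy":0.8,"dz":4,"ax":0.0164,"ay":-0.026,"az":0.0926},
{"dx":-17.7,"dy":2.5,"dz":4.4,"ax":0.0163,"ay":-0.0259,"az":0.0926},
{"dx":-17.3,"dy":4.2,"dz":4.9,"ax":0.0163,"ay":-0.026,"az":0.0926},
{"dx":-16.7,"dy":5.9,"dz":5.2,"ax":0.0163,"ay":-0.0259,"az":0.0926},
{"dx":-16,"dy":7.4,"dz":5.5,"ax":0.0163,"ay":-0.026,"az":0.0925},
{"dx":-15,"dy":9,"dz":5.7,"ax":0.0163,"ay":-0.0259,"az":0.0926},
{"dx":-14,"dy":10.5,"dz":6,"ax":0.0163,"ay":-0.026,"az":0.0926},
{"dx":-12.8,"dy":11.8,"dz":6.2,"ax":0.0163,"ay":-0.0259,"az":0.0926},
```

Request:
send_rows(increments=[{"ax":0.0163,"ay":-0.026,"az":0.0926,"dx":-17.3,"dy":-6,"dz":2,"hand":10},{"ax":0.0163,"ay":-0.026,"az":0.0926,"dx":-17.8,"dy":-4.4,"dz":2.5,"hand":10},{"ax":0.0163,"ay":-0.026,"az":0.0926,"dx":-18,"dy":-2.7,"dz":3,"hand":10},{"ax":0.0163,"ay":-0.026,"az":0.0926,"dx":-18,"dy":-0.9,"dz":3.5,"hand":10},{"ax":0.0163,"ay":-0.026,"az":0.0926,"dx":-18,"dy":0.8,"dz":4,"hand":10},{"ax":0.0163,"ay":-0.026,"az":0.0926,"dx":-17.7,"dy":2.5,"dz":4.4,"hand":10},{"ax":0.0163,"ay":-0.026,"az":0.0926,"dx":-17.3,"dy":4.2,"dz":4.9,"hand":10},{"ax":0.0163,"ay":-0.026,"az":0.0926,"dx":-16.7,"dy":5.9,"dz":5.2,"hand":10},{"ax":0.0163,"ay":-0.026,"az":0.0926,"dx":-16,"dy":7.4,"dz":5.5,"hand":10},{"ax":0.0163,"ay":-0.026,"az":0.0926,"dx":-15,"dy":9,"dz":5.7,"hand":10}])

```text
clock: 6.4
position: [0.5626, -0.1553, 0.1645]
tcp_rot: [2.158, 2.0, -0.352]
force: [-0.1, 0.6, -1.2]
opening: 0.0249
grip_force: 59.0
```

Request:
send_rows(increments=[{"ax":0.0163,"ay":-0.026,"az":0.0926,"dx":-14,"dy":10.5,"dz":6,"hand":10},{"ax":0.0163,"ay":-0.026,"az":0.0926,"dx":-12.8,"dy":11.8,"dz":6.2,"hand":10},{"ax":0,"ay":0,"az":0,"dx":0,"dy":0,"dz":0,"hand":10},{"ax":0,"ay":0,"az":0,"dx":0,"dy":0,"dz":0,"hand":10}])

```text
clock: 6.73
position: [0.5809, -0.1865, 0.1603]
tcp_rot: [2.303, 1.769, -0.409]
force: [0.2, 0.1, -0.6]
opening: 0.0248
grip_force: 59.1
```

```bash
python3 - <<'E'
from h import *
from workcell import eyes
s,p,t,m=tipmeas("w5"); print(s["clock"],s["position"],s["opening"],s["joint_pos"].round(2))
pg,Rg=goal(.13); Rt=R.from_rotvec(s["tcp_rot"]); print("err",(s["position"]-pg)*1000,(Rt.inv()*Rg).as_rotvec())
T=t[m]; print(np.percentile(T[:,0],[1,99.5]),np.median(T,0))
im=np.zeros((600,800,3),np.uint8)
for n in("scene","top"):
    q,d=eyes.capture(n); np.savez(n+"5.npz",p=q,d=d,**eyes.calibration(n)); 
    if n=="scene": im[:300,:400]=cv2.resize(q[60:150,120:240,::-1],(400,300))
    else: im[300:,:400]=cv2.resize(q[190:280,360:480,::-1],(400,300))
im[:300,400:]=cv2.resize(p[:,:,::-1],(400,300)); cv2.imwrite("pics/s5.png",im)
E
```

```text
6.7333 [ 0.58089799 -0.18652356  0.16030051] 0.024834416325590497 [-0.27  0.56  1.67 -0.43  0.96  0.25]
err [-0.14454862  0.00866547 -2.03153653] [-0.00294641 -0.00026895  0.0017266 ]
[-37.04958607  36.17423008] [  7.12903496  -0.5421881  -26.1794016 ]
```

View pics/s5.png

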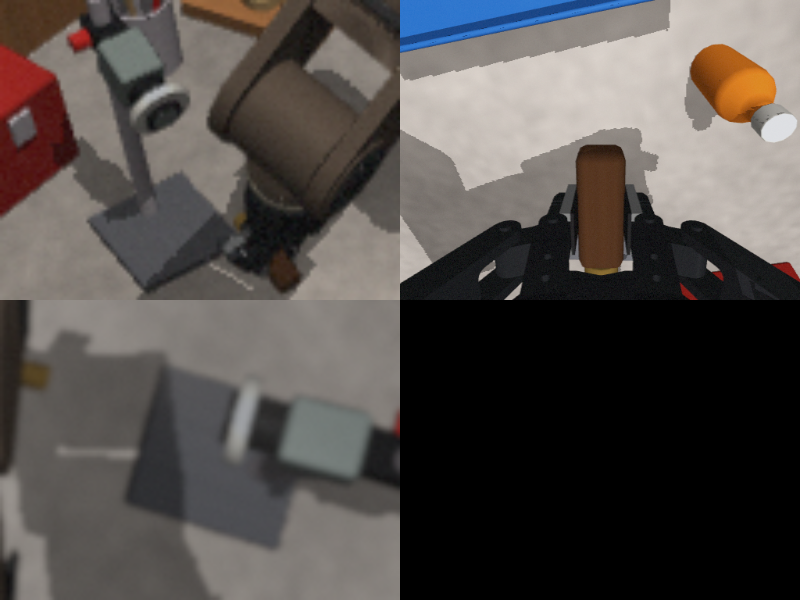

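Top view (lower left) shows the brass tip emerging at about px (373.5,213), pointing towards the ring at about (433,227). The wrist view (upper right) shows a steady grip. I'll check the tip position against the plan in the top view.

```bash
python3 - <<'E'
from h import *
z=load("top5"); P=z["p"].astype(int); w=pts(z)
m=np.zeros(P.shape[:2],bool); m[200:225,362:382]=1; m&=(P[...,0]>P[...,2]+25)
v,u=np.nonzero(m); W=w[m]; print(m.sum(),u.min(),u.max(),v.min(),v.max(),np.median(W,0))
from workcell import bot
s=bot.get_state(); Rt=R.from_rotvec(s["tcp_rot"])
T=Rt.inv().apply(W-s["position"])*1000; print("tool frame brass: x",np.percentile(T[:,0],[0,2,50]),"y mid",np.percentile(T[:,1],[2,50,98]),"z",np.percentile(T[:,2],[2,50,98]))
V=z["view"]
def proj(z,p): q=z["view"][:3,:3]@p+z["view"][:3,3]; return q[:2]/q[2]*z["fx"]+[z["cx"],z["cy"]]
for o in [(-54.5,.5,-15.5),(-54.5,.5,-26),(-34.5,.5,-26)]: print("pred",proj(z,s["position"]+Rt.apply(np.array(o)/1000)))
vis=u>=0
# centre col rows of brass per column
for c in sorted(set(u)): print(c, v[u==c].min(), v[u==c].max(), end="; ")
# scene view refined: project known ring geometry & lens
l=np.array([.538,-.349,.24]); print("lens px top",proj(z,l),"scene",proj(load("scene"),l))
E
```

```text
55 366 374 209 216 [ 0.57232271 -0.22121635  0.20020058]
tool frame brass: x [-54.94909537 -54.76172358 -46.91833725] y mid [-7.96079661  0.64119452  8.97920973] z [-30.01255616 -24.53247371  -8.9790413 ]
pred [373.30732648 213.34081003]
pred [372.8790536  212.65794447]
pred [365.15481801 210.8800774 ]
366 211 213; 367 209 214; 368 209 215; 369 209 215; 370 209 215; 371 209 216; 372 210 216; 373 210 215; 374 210 213; lens px top [425.8189006  225.43492687] scene [169.83101239  94.46031649]
```

```bash
python3 - <<'E'
from h import *
from workcell import eyes
import collections
_,Rg=goal(.07); Rc=Rg  # tool x = look
look=Rg.as_matrix()[:,0]; a=np.deg2rad(20); L=np.array([.259,.966,0]); up=np.sin(a)*L+np.cos(a)*np.array([0,0,1]); side=np.cross(up,-look)
l=np.array([.538,-.349,.24])
for n,(x0,y0,x1,y1) in(("scene",(155,78,182,108)),("top",(418,200,450,250))):
    D=[];I=[]
    for i in range(6):
        p,d=eyes.capture(n); D.append(d); I.append(p)
    z=dict(load(n)); z["d"]=np.median(D,0); z["p"]=np.median(I,0); w=pts(z); P=z["p"]
    np.savez(n+"6.npz",**z)
    C=np.stack([(w-l)@side,(w-l)@up,(w-l)@look],-1)*1000
    box=np.zeros(P.shape[:2],bool); box[y0:y1,x0:x1]=1
    wh=box&(P.min(2)>125)&(w[...,2]>.15); bk=box&(P.max(2)<70)&(np.hypot(C[...,0],C[...,1])<26)&(w[...,2]>.15)
    for k,m in(("white",wh),("black",bk)):
        q=C[m]; print(n,k,m.sum(),"side",np.percentile(q[:,0],[0,5,50,95,100]).round(1),"up",np.percentile(q[:,1],[0,5,50,95,100]).round(1),"axial",np.percentile(q[:,2],[0,5,25,50,75,95,100]).round(1))
    if n=="scene":
        for v in range(82,104): print(v," ".join(f"{C[v,u,2]:4.0f}{'w' if wh[v,u] else 'b' if P[v,u].max()<70 else '.'}" for u in range(159,182)))
E
```

```text
scene white 42 side [-22.2 -18.2   6.8  29.2  31.1] up [ 7.7 17.8 28.6 32.9 33. ] axial [-28.5 -15.4 -14.2 -11.8  -9.4  -7.2  -5.8]
scene black 148 side [-23.6 -16.3   6.1  21.7  25.8] up [-16.7 -10.8  11.9  20.   23.6] axial [-45.1 -40.9 -35.1  -6.    0.    1.    1.9]
82  -46.  -44.  -44.  -42.  -41b  -40b  -40b  -40b  -39b  -40b -216. -216. -216. -214. -210. -207. -204. -201. -200. -195. -195. -195. -191.
83  -44.  -42.  -42b  -40b  -40b  -38b  -37b  -35b  -35b  -38b -217. -211. -210. -208. -205. -201. -200. -197. -193. -191. -190. -186. -185.
84  -41b  -41b  -40b  -39b  -37b  -34b  -34b  -32b  -33b  -31b -211. -206. -205. -204. -203. -198. -194. -192. -190. -185. -185. -181. -181.
85  -41b  -40b  -38b  -35b  -33b  -31b  -30b  -28b  -28b  -27.  -29w  -16w  -15w  -14w  -14w -191. -188. -188. -185. -182. -178. -175. -174.
86  -40b  -38b  -34b  -33b  -30b  -28b  -27b  -25.  -16.  -14w  -14w  -12w  -11w  -10w  -10w  -10w -186. -180. -180. -177. -173. -172. -169.
87  -39b  -35b  -31b  -29b  -26b  -24.  -17.  -15w  -14w  -12w  -11w   -9w   -7w   -7.   -6.   -6.   -6. -177. -176. -172. -1
[... 1841 characters left out ...]
3. -102.
101  -63b  -61b  -61b -144. -141. -137. -134. -134. -132. -128. -125. -124. -121. -118. -116. -113. -110. -108. -107. -103. -100.  -98.  -95.
102  -61b  -61b  -59b  -60. -135. -133. -132. -128. -126. -124. -118. -118. -115. -116. -111. -108. -105. -104. -101. -100.  -96.  -94.  -90.
103  -59b  -59b  -59b  -58b -130. -128. -126. -123. -119. -120. -115. -112. -111. -108. -106. -104. -100. -100.  -96.  -93.  -90.  -88.  -84.
top white 95 side [-23.  -19.8   1.2  25.5  27.6] up [-5.2 20.3 29.4 32.7 33.2] axial [-20.5 -19.8 -17.7 -15.3 -12.8 -10.7  -9.8]
top black 175 side [-22.4 -21.4  -1.8  18.   20.9] up [-12.9   0.3  15.6  19.6  21.5] axial [-59.  -45.1 -38.9 -32.6 -26.7  -4.1  -2.3]
```

```bash
python3 - <<'E'
from h import *
z=load("scene6"); w=pts(z); _,Rg=goal(.07); look=Rg.as_matrix()[:,0]; a=np.deg2rad(20); L=np.array([.259,.966,0]); up=np.sin(a)*L+np.cos(a)*np.array([0,0,1]); side=np.cross(up,-look); l=np.array([.538,-.349,.24])
print("side dir",side)
C=np.stack([(w-l)@side,(w-l)@up,(w-l)@look],-1)*1000
box=np.zeros(C.shape[:2],bool); box[84:102,158:178]=1
for nm,m in(("disc",box&(C[...,2]>-3)&(C[...,2]<4)),("ring+disc",box&(C[...,2]>-8.5)&(C[...,2]<4))):
    q=C[m]; r=cv2.minEnclosingCircle(q[:,:2].astype(np.float32)); print(nm,m.sum(),q.mean(0).round(1),r,q.min(0).round(1),q.max(0).round(1))
q=C[box&(C[...,2]>-1.6)&(C[...,2]<3)]; print("plane",np.linalg.lstsq(np.c_[q[:,:2],np.ones(len(q))],q[:,2],rcond=None)[0])
E
```

```text
side dir [ 9.65898938e-01 -2.58972904e-01 -1.11022302e-16]
disc 57 [3.5 2.  0.1] ((2.979694366455078, -0.3511277437210083), 20.671010971069336) [-15.5 -21.   -2.5] [21.8 18.8  2.1]
ring+disc 147 [ 4.7  6.6 -3.7] ((3.518221855163574, -0.5473306179046631), 34.210453033447266) [-28.2 -34.7  -8.4] [34.7 32.9  2.1]
plane [-0.02611261 -0.0147527   0.41040714]
```

The glass plane fits the plan exactly (axial 0 mm); the lens centre is about 1.5 mm to the side. I'll work out the final approach.

```bash
cat > fin.py <<'E'
from h import *
from workcell import bot
s=bot.get_state(); R0=R.from_rotvec(s["tcp_rot"]); p,Rg=goal(.07,lens=(.5394,-.3494,.240),off=(-54.7,.5,-15))
print(s["clock"],"delta mm",R0.inv().apply(p-s["position"])*1000,"turn",(R0.inv()*Rg).as_rotvec(),"qd",abs(s["qd"]).max(),s["opening"],s["force"])
E
python3 fin.py
```

```text
7.4833 delta mm [-59.85190132   1.07467396  -0.15451451] turn [ 0.00058026  0.00036624 -0.00023232] qd 0.0021040412185724935 0.025095157774825086 [-0.66408319  0.29730319 -1.37428327]
```

Request:
send_rows(increments=[{"ax":0,"ay":0,"az":0,"dx":-10,"dy":0.5,"dz":0,"hand":10},{"ax":0,"ay":0,"az":0,"dx":-12,"dy":0.5,"dz":0,"hand":10},{"ax":0,"ay":0,"az":0,"dx":-12,"dy":0,"dz":0,"hand":10},{"ax":0,"ay":0,"az":0,"dx":-11,"dy":0,"dz":0,"hand":10},{"ax":0,"ay":0,"az":0,"dx":-9,"dy":0,"dz":0,"hand":10},{"ax":0,"ay":0,"az":0,"dx":-6,"dy":0,"dz":0,"hand":10},{"ax":0,"ay":0,"az":0,"dx":0,"dy":0,"dz":0,"hand":10},{"ax":0,"ay":0,"az":0,"dx":0,"dy":0,"dz":0,"hand":10},{"ax":0,"ay":0,"az":0,"dx":0,"dy":0,"dz":0,"hand":10}])

```text
clock: 8.23
position: [0.5678, -0.241, 0.183]
tcp_rot: [2.302, 1.766, -0.406]
force: [-0.2, -0.3, -1.6]
opening: 0.0248
grip_force: 59.1
```

```bash
python3 fin.py; python3 - <<'E'
from h import *
from workcell import eyes
s,p,t,m=tipmeas("w7"); T=t[m]; print("rear",np.percentile(T[:,0],99.5),np.median(T,0))
q,d=eyes.capture("top"); np.savez("top7.npz",p=q,d=d,**eyes.calibration("top")); z=load("top7"); w=pts(z); P=q.astype(int)
m=np.zeros(P.shape[:2],bool); m[205:240,370:410]=1; m&=(P[...,0]>P[...,2]+25)&(w[...,2]>.1)
W=w[m]; T=R.from_rotvec(s["tcp_rot"]).inv().apply(W-s["position"])*1000; print(m.sum(),T.min(0),np.median(T,0))
_,Rg=goal(.07); print("tip dist to lens mm",np.sort((W-np.array([.5394,-.3494,.24]))@Rg.as_matrix()[:,0]*1000)[:5])
im=np.zeros((300,800,3),np.uint8); im[:,:400]=cv2.resize(q[190:280,360:480,::-1],(400,300))
q,_=eyes.capture("scene"); im[:,400:]=cv2.resize(q[60:150,120:240,::-1],(400,300)); cv2.imwrite("pics/s7.png",im)
E
```

```text
8.2333 delta mm [-0.12234128  0.17165156 -0.27388568] turn [ 0.00027387  0.00023637 -0.00014837] qd 0.0065892747406531855 0.024800961584175482 [-0.15204459 -0.34141467 -1.60972877]
rear 36.1376835341905 [  7.00403623  -0.55969337 -26.18153598]
28 [-54.54029836  -6.65804345 -29.19049609] [-49.72935583   0.3201817  -24.7100461 ]
tip dist to lens mm [70.28572005 70.43060792 70.4368875  70.7829069  71.3390158 ]
```

View pics/s7.png

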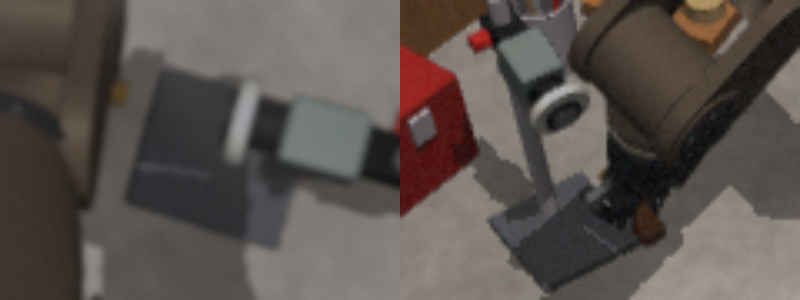

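The brass tip stands about 70 mm in front of the glass, at top crop (120,92) with the ring at (240,120). The arm is clear of the camera and its stand. I'm handing it in.

```bash
python3 -c "
from workcell import close_job; print(close_job())"
```

```text
the job is handed in; nothing more can be done
None
```

I handed the job in with the brass-ended handle held still in front of the inspection camera; the end face measured about 70 mm from the glass, and its centring on the lens is good to about 2 mm.

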